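Take the spacer out of a vial block bed and close up the blocks

ROBOT

A 6-joint arm with a two-finger parallel gripper is mounted at the origin on a cart in front of the work surface, level with it; the furniture and walls round the work are solid. World frame = base frame: x ahead of the robot, y to its left, z up, the work surface at z = 0. Lengths are in m, angles in rad, forces in N, time in s.
With the tool pointing down it reaches from about 0.35 to 0.775 m from the base axis. Payload 5.5 kg.
Tool frame: the origin (TCP) lies at the very end of the fingers, on their centre line; the grasp point (between the pads) lies 19 mm behind it; z points along the fingers, y is the line along which they close (so a half turn about z gives the same grasp; the last joint's range is limited). The gripper opens to 85 mm and grips with 20 to 120 N. Pads are 22 mm wide; open, the fingers measure 114 mm over their backs; the gripper's body (76 mm by 85 mm) begins 54 mm behind the grasp point. The pads swing forward as they close: fully open they stand 13 mm farther back than shut.
Start: joints at [-1.408, 0.313, 0.046, 1.304, 0, 1.431], TCP at [0.171, -0.549, 0.231] pointing down, gripper open.
Joint ranges: [-2.76, 2.76], [-0.86, 1.69], [-1.03, 1.26], [-2.2, 2.34], [-1.47, 1.5], [-3.14, 3.14]. Speed limits (rad/s): [2.57, 2.57, 3.14, 3.14, 3.14, 3.14].

INTERFACE

Orientations are given as a unit quaternion [w, x, y, z].
In Python, from workcell import get_state, read_camera, hand_in gives the robot as it stands.
- The arm moves only by the tool send_rows, never from a script. Its argument "increments" is a list of rows, each an object of numbers: "dx", "dy", "dz": the shift along the world's x, y, z in units of 25 mm (1.0 is 25 mm); "roll": the turn about the world's z in units of 8 degrees (1.0 is 8 degrees); "claw": the opening, from -1 (shut) to 1 (fully open). In form: [{"dx": .., "dy": .., "dz": .., "roll": .., "claw": ..}, ...]. A call has exactly 5 rows; each row is the pose to reach, as a shift and turn from the pose commanded when the call began; what a row does not reach only later rows make up. A row lasts 1/8 s, in which the tool goes at most 62.5 mm and 10.7 degrees, less where a joint would pass 70% of its speed; a pose out of reach is approached as far as the arm can. A call with a gripper value outside its range is refused whole. The fingers move at their own pace and stop on an object; "grip_force" is the grip in N (left out, the last holds). Time passes only in rows, so rows that repeat a pose let the fingers close, or fill a call up. It gives the time, the measured TCP pose, the force, the opening and the grip force at its end, in the units of the state.
- get_state(): the state, without advancing time (a new reading comes with each control period).
- read_camera(name): name is "scene" or "top" or "wrist"; returns a dict with "image" (384x512x3 uint8, blue, green, red), "fx", "fy", "cx", "cy" (pixels), "world_to_cam" (4x4, takes a point from world to camera coordinates). Camera axes: x right, y up, looking along -z (the intrinsics and any distortion apply to the point x, -y, -z); pixel columns grow to the right and rows downward; lengths in m; the calibration is good to about 2 mm. A picture is of the moment at which its call begins. There is no depth.
- hand_in(): hands the job in; it is judged then, once.
The state is a dict: "clock": time; "joint_pos": joint angles; "qvel": joint speeds; "tau": joint torques, N m; "tcp_pos": TCP position; "orientation": TCP orientation; "wrist_force": force on the tool from outside, world axes, zero at the start; "ft_torque": the same for the moment, N m; "finger_gap": finger opening in m; "grip_force": force on a finger pad.
Only numpy, scipy, OpenCV 4.12 (cv2) and the standard library are available. Lean on these libraries where they do the work, as an engineer would, in place of code of your own. Each camera call takes 0.05 s, during which the arm holds its last target. There are 200 camera calls.

TASK

On the small aluminium bed, lift the sprung clamp arm past its hold-open point so that it stays open by itself, then take out the plain grey spacer it held down and stand it upright, the same way up, on the bare worktop. Then close the gap: bring the loose vial block along the bed until it butts flush against the screwed-down block, square with it and with their front faces in line, and let go. Do not disturb the weighing bottle, timer and tube standing round the bed.

Things in the scene. Friction and masses are not known exactly. Their poses are not given: they have to be found in the camera images.
- block_bed: fixed aluminium bed plate, 12 mm thick, on the worktop. Axes: x from its front edge to the clamp bracket at the back, y along the bed away from the screwed-down block, z up. Plate x -45 to 105, y -140 to 100 mm from the origin, which lies at worktop height. A back ledge 8 mm high has its front face at x 26.5 mm. The worktop in front (x -150 to -45, y -80 to 40 mm) is bare
- butt_face (a point): foot of the middle of the free end face of the screwed-down vial block (50 mm in x, 70 in y, 50 high, six wells), at bed x 0, y -55, z 12 mm (the bed's top); axes as the bed's. That block lies at y -70 to 0, x -25 to 25 mm here. With the loose block butted home, its origin lies at x 0, y 30, z 0 mm here
- clamp_arm (a joint): hinge angle of the clamp arm, rad: 0 with its foot pressing on the spacer (arm level, pointing to the bed's front), growing as it is lifted up and over to the back. An over-centre spring pushes it down below about 1.25 rad (4.5 N at the handle when closed) and throws it open above that, to its stop at 2.2 rad
- clamp_pivot (a point): middle of the hinge axis, which runs along the bed's y; at bed x 90, y -35, z 76 mm; axes as the bed's. The steel bracket round it is 20 mm in x, 36 in y, its top 6 mm above the axis
- clamp_grip (a point): middle of the black handle at the free end of the clamp arm, 140 mm from the hinge axis; the handle is 34 mm long, 20 mm wide (along the bed's y), 18 mm thick; when closed it juts out in front of the blocks
- spacer: loose plain grey block without wells, 50 mm (x) by 38 mm (y) by 50 mm high, 0.15 kg; it starts on the bed between the two vial blocks, under the clamp foot. Origin: centre of its underside, z up
- loose_block: loose aluminium vial block with four wells in its top, 50 mm (x) by 60 mm (y) by 50 mm high, about 0.33 kg; it starts on the bed beyond the spacer, a little askew. Origin: centre of its underside, z up
- weigh_bottle: bystander: glass weighing bottle with lid, 39 mm across, 59 mm high, in front of the bed towards its left end; origin at the centre of its underside
- timer: bystander: flat bench timer, 60 x 66 x 16 mm, behind the bed at the left; origin at the centre of its underside
- tube: bystander: standing centrifuge tube with orange cap, 34 mm across, 109 mm high, beyond the left end of the bed; origin at the centre of its underside. Further left, from 0.09 m right of the robot's middle line to 0.18 m left of it, stands a fixed sample changer: a disc 0.16 m high, at the back a tower and head 0.34 m high, with a hose above; go over or round it
There are look-alikes about, which are no part of the job. Leave any purple look-alike of the loose_block alone.

How it is judged:
By the outcome, as a careful person would: the job done as asked, in the order asked, and still so for the second after the job is handed in, with the robot touching nothing.
It also fails if it takes over 72 s, if anything falls off the work surface, if the arm or the gripper's body presses on something with over 40 N, if the wrist force passes 120 N, or if a joint passes its speed limit or range.

## Working session

There is one attempt and no reset: what is moved stays moved. The work goes in short steps, Python scripts to look and compute and a tool call to move; the robot and the scene stay as the last step left them, time stands still between calls to the robot, and variables do not carry over. Pictures are saved under pics/ and viewed, at most 10 in all, crops included, and the job is handed in when it is done.

Besides the shell and the picture viewer there is one more tool, called after "Request:" as name([rows], argument=value, ...), one row to a line, values as JSON. send_rows: Moves the arm, as the interface text tells. Its arguments: {"type":"object","properties":{"increments":{"type":"array","items":{"type":"object","properties":{"dx":{"type":"number"},"dy":{"type":"number"},"dz":{"type":"number"},"roll":{"type":"number"},"claw":{"type":"number"}}}},"grip_force":{"type":"number"}},"required":["increments"]}

```bash
mkdir -p pics; python3 - <<'E'
from workcell import *
import cv2
s=get_state();print(s)
for n in("scene","top"):
    c=read_camera(n);cv2.imwrite(f"pics/{n}0.png",c["image"]);print(n,c["fx"],c["fy"],c["cx"],c["cy"],c["world_to_cam"],[k for k in c])
E
```

```text
{'clock': 0.0, 'joint_pos': array([-1.40757611e+00,  3.13987401e-01,  4.49731138e-02,  1.30357458e+00,
        1.90176445e-05,  1.43119319e+00]), 'qvel': array([0.00048062, 0.00066622, 0.00152495, 0.00217691, 0.00020414,
       0.00049384]), 'tau': array([ 4.51938604e-04, -4.80630219e+01,  2.98532438e+01,  1.92910794e-02,
        1.86513034e-05, -1.16093556e-06]), 'tcp_pos': array([ 0.17138658, -0.54833804,  0.23041385]), 'orientation': array([-8.96318804e-04,  9.88558739e-01,  1.50833740e-01, -1.07522554e-06]), 'wrist_force': array([ 1.2641279 , -0.72576978, -0.20042966]), 'ft_torque': array([ 0.00888963, -0.03123346,  0.00668061]), 'grip_force': 0.0, 'finger_gap': 0.08526001194150508}
scene 360.2449618842243 360.2449618842243 257.40702549187813 187.91119218678398 [[ 0.88760293 -0.46050471  0.00982064 -0.65097842]
 [ 0.29799165  0.59036285  0.75011511 -0.17520689]
 [-0.35122928 -0.6628779   0.66123436 -0.84326423]
 [ 0.          0.          0.          1.        ]] ['image', 'fx', 'fy', 'cx', 'cy', 'world_to_cam']
top 351.4738878028953 351.4738878028953 254.60483979694868 193.67240659695878 [[ 0.01279475 -0.99990249  0.00559551 -0.16314704]
 [ 0.99798597  0.01311754  0.06206401 -0.63835125]
 [-0.06213135  0.00479014  0.99805649 -1.06086431]
 [ 0.          0.          0.          1.        ]] ['image', 'fx', 'fy', 'cx', 'cy', 'world_to_cam']
```

View pics/scene0.png

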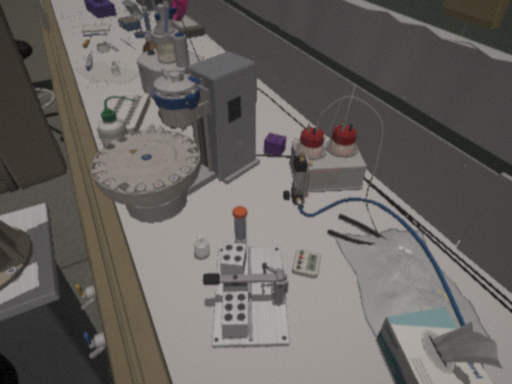

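View pics/top0.png

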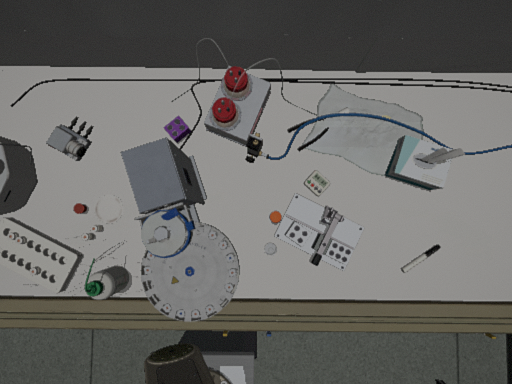

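```bash
cat > h.py <<'E'
import numpy as np, cv2
from workcell import *
def ray(c,uv):
    W=np.array(c["world_to_cam"]);R=W[:3,:3];o=-R.T@W[:3,3]
    u,v=uv;d=np.array([(u-c["cx"])/c["fx"],-(v-c["cy"])/c["fy"],-1.])
    return o,R.T@d
def onz(c,uv,z):
    o,d=ray(c,uv);return (o+d*(z-o[2])/d[2])
def proj(c,p):
    W=np.array(c["world_to_cam"]);q=W[:3,:3]@np.asarray(p,float)+W[:3,3]
    return np.array([c["cx"]+c["fx"]*q[0]/-q[2],c["cy"]-c["fy"]*q[1]/-q[2]])
def bed(o,yaw,p):
    c,s=np.cos(yaw),np.sin(yaw);return np.array([o[0]+c*p[0]-s*p[1],o[1]+s*p[0]+c*p[1],p[2]])
E
python3 - <<'E'
import cv2
a=cv2.imread("pics/top0.png")[175:280,255:375];b=cv2.imread("pics/scene0.png")[200:350,185:330]
a=cv2.resize(a,(400,350),interpolation=cv2.INTER_CUBIC)
b=cv2.resize(b,(400,414),interpolation=cv2.INTER_CUBIC)
import numpy as np
m=np.zeros((414,800,3),'uint8');m[:350,:400]=a;m[:,400:]=b;cv2.imwrite("pics/crop1.png",m)
E
```

```text
(no output)
```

View pics/crop1.png

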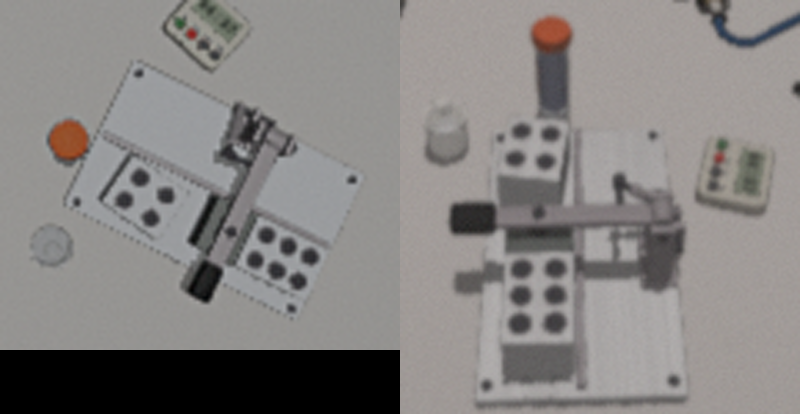

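```bash
python3 - <<'E'
from h import *
t=read_camera("top");s=read_camera("scene");w=read_camera("wrist")
cv2.imwrite("pics/wrist0.png",w["image"])
ct=[(p[0]/3.3333+255,p[1]/3.3333+175) for p in [(135,62),(362,178),(293,318),(66,203)]]
cs=[((p[0]-400)/2.7586+185,p[1]/2.76+200) for p in [(668,128),(687,397),(477,403),(496,130)]]
# bed-frame corners: LB, RB, RF, LF
B=np.array([(105,100),(105,-140),(-45,-140),(-45,100)])/1000
for c,px in((t,ct),(s,cs)):
    P=np.array([onz(c,p,.012)[:2] for p in px])
    a=P-P.mean(0);b=B-B.mean(0)
    yaw=np.arctan2((b[:,0]*a[:,1]-b[:,1]*a[:,0]).sum(),(b*a).sum())
    R=np.array([[np.cos(yaw),-np.sin(yaw)],[np.sin(yaw),np.cos(yaw)]])
    o=P.mean(0)-R@B.mean(0)
    print(np.degrees(yaw),o,"res",(P-(B@R.T+o)).round(4).tolist())
    for n,p in dict(grip=(-.05,-.035,.076),pivot=(.09,-.035,.076),butt=(0,-.055,.012)).items(): print(n,bed(o,yaw,p),proj(w,bed(o,yaw,p)))
E
```

```text
-26.199458425982876 [ 0.50726589 -0.32414501] res [[-0.0028, -0.001], [-0.0017, 0.0035], [0.004, 0.0016], [0.0005, -0.0042]]
grip [ 0.44695035 -0.33347433  0.076     ] [ 101.82947741 -233.22614923]
pivot [ 0.57256711 -0.39528396  0.076     ] [ 220.96037817 -439.9521254 ]
butt [ 0.48298353 -0.37349445  0.012     ] [ 184.43402763 -186.80815828]
-26.403794550176297 [ 0.51207526 -0.33058628] res [[0.0011, 0.0001], [-0.0018, 0.0019], [0.0007, -0.0019], [-0.0, -0.0002]]
grip [ 0.45172684 -0.33970043  0.076     ] [ 110.8011429  -238.07144441]
pivot [ 0.57712236 -0.40195766  0.076     ] [ 232.28055944 -445.53256466]
butt [ 0.48761706 -0.37984881  0.012     ] [ 191.89692297 -190.29635785]
```

View pics/wrist0.png

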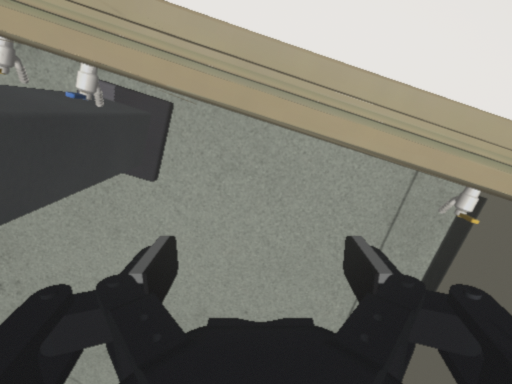

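Request:
send_rows([
  {"dx": 1, "dy": 0.9, "dz": 0.4, "roll": -0.6, "claw": 1},
  {"dx": 2.5, "dy": 2.2, "dz": 0.8, "roll": -1.2, "claw": 1},
  {"dx": 4, "dy": 3.6, "dz": 1.2, "roll": -1.8, "claw": 1},
  {"dx": 5.5, "dy": 5, "dz": 1.6, "roll": -2.4, "claw": 1},
  {"dx": 7, "dy": 6.3, "dz": 2, "roll": -3.5, "claw": 1},
], grip_force=40)

```text
clock: 0.88
tcp_pos: [0.3474, -0.3901, 0.2817]
orientation: [0.0, 0.995, -0.095, 0.0]
wrist_force: [-0.3, -0.7, 0.7]
finger_gap: 0.0851
grip_force: 0.0
```

Request:
send_rows([
  {"dx": 1.5, "dy": 1.4, "roll": -1, "claw": 1},
  {"dx": 3, "dy": 2.7, "roll": -1.96, "claw": 1},
  {"dx": 3, "dy": 2.7, "roll": -1.96, "claw": 1},
  {"dx": 3, "dy": 2.7, "roll": -1.96, "claw": 1},
  {"dx": 3, "dy": 2.7, "roll": -1.96, "claw": 1},
])

```text
schema error: expected keys dx, dy, dz, roll, claw
```

```bash
python3 - <<'E'
from h import *
w=read_camera("wrist");cv2.imwrite("pics/wrist1.png",w["image"])
W=np.array(w["world_to_cam"]);s=get_state()
print(w["fx"],-W[:3,:3].T@W[:3,3],-W[2,:3],s["tcp_pos"],s["joint_pos"])
E
```

```text
279.21463301021777 [ 0.41484585 -0.40304771  0.4244267 ] [-0.26632959  0.05255354 -0.96244827] [ 0.35116019 -0.38668245  0.28327061] [-0.98936695  0.19894404  0.02162307  1.39200862  0.0036098   2.3453739 ]
```

View pics/wrist1.png

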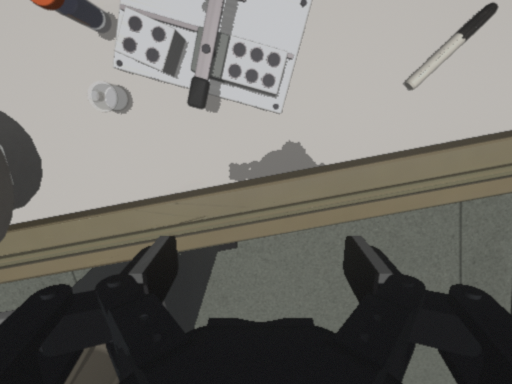

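Request:
send_rows([
  {"dx": 1.5, "dy": 0.2, "dz": 0, "roll": -0.6, "claw": 1},
  {"dx": 3.5, "dy": 0.5, "dz": 0, "roll": -1.3, "claw": 1},
  {"dx": 5.5, "dy": 0.8, "dz": 0, "roll": -1.9, "claw": 1},
  {"dx": 6.8, "dy": 0.9, "dz": 0, "roll": -1.93, "claw": 1},
  {"dx": 6.8, "dy": 0.9, "dz": 0, "roll": -1.93, "claw": 1},
])

```text
clock: 1.55
tcp_pos: [0.5183, -0.3683, 0.28]
orientation: [-0.0, 0.975, -0.224, -0.0]
wrist_force: [-0.2, -0.7, 0.0]
finger_gap: 0.0855
grip_force: 0.0
```

```bash
python3 - <<'E'
from h import *
import pickle
w=read_camera("wrist");cv2.imwrite("pics/wrist2.png",w["image"])
pickle.dump({k:w[k] for k in w},open("w2.pkl","wb"))
s=get_state()
print(s["tcp_pos"],s["orientation"],s["joint_pos"])
cv2.imwrite("pics/wrist2z.png",cv2.resize(w["image"][:300],(800,469),interpolation=cv2.INTER_CUBIC))
E
```

```text
[ 0.51696081 -0.36856392  0.28033705] [-1.97802828e-04  9.74424644e-01 -2.24713290e-01 -7.15234454e-04] [-7.45527396e-01  4.33041473e-01  3.39717701e-01  1.47891092e+00
 -3.65844480e-04  2.84936323e+00]
```

View pics/wrist2z.png

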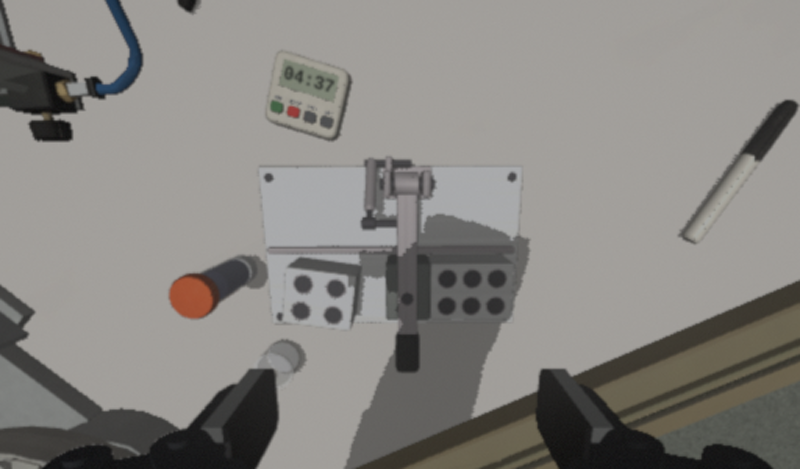

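```bash
cat >> h.py <<'E'
def fitbed(P,B):
    P=np.asarray(P);B=np.asarray(B);a=P-P.mean(0);b=B-B.mean(0)
    yaw=np.arctan2((b[:,0]*a[:,1]-b[:,1]*a[:,0]).sum(),(b*a).sum())
    R=np.array([[np.cos(yaw),-np.sin(yaw)],[np.sin(yaw),np.cos(yaw)]])
    return P.mean(0)-R@B.mean(0),yaw
def edge(c,o,yaw,p0,p1,n,z,r=.010,N=25):
    """max-gradient points along a bed-frame segment p0-p1, searched along n; offsets (m), median"""
    g=cv2.cvtColor(c["image"],cv2.COLOR_BGR2GRAY).astype(np.float32);out=[]
    t=np.arange(-r,r,.0004)
    for k in np.linspace(.05,.95,N):
        q=np.array(p0)+k*(np.array(p1)-p0)
        px=np.array([proj(c,bed(o,yaw,[*(q+n_*np.array(n)),z])) for n_ in t]).astype(np.float32)
        v=cv2.remap(g,px[None,:,0],px[None,:,1],cv2.INTER_LINEAR)[0]
        d=np.gradient(cv2.GaussianBlur(v[None],(0,0),2.5)[0]);i=np.abs(d).argmax();out.append((k,t[i],d[i]))
    return np.array(out)
E
python3 - <<'E'
from h import *
import pickle
w=pickle.load(open("w2.pkl","rb"))
px=[(p[0]/1.5625,p[1]/1.5625) for p in [(261,166),(521,166),(513,320),(272,325)]]
B=np.array([(105,100),(105,-140),(-45,-140),(-45,100)])/1000
P=[onz(w,p,.012)[:2] for p in px]
o,yaw=fitbed(P,B);print(o,np.degrees(yaw),(np.array(P)-[bed(o,yaw,(*b,0))[:2] for b in B]).round(4).tolist())
for name,a in dict(back1=((.105,.095),(.105,.01),(1,0),.012),back2=((.105,-.07),(.105,-.135),(1,0),.012),left=((.095,.1),(.035,.1),(0,1),.012),right=((.095,-.14),(.055,-.14),(0,1),.012),ledgeL=((.0265,.09),(.0265,-.01),(1,0),.020),front=((-.045,.09),(-.045,.0),(1,0),.012),fixfront=((-.025,-.06),(-.025,-.12),(1,0),.062),fixend=((.02,-.055),(-.02,-.055),(0,1),.062),fixright=((.02,-.125),(-.02,-.125),(0,1),.062),spfrontL=((-.025,-.018),(-.025,-.026),(1,0),.062)).items():
    e=edge(w,o,yaw,*a);m=np.median(e[:,1]);ok=abs(e[:,1]-m)<.002
    f=np.polyfit(e[ok,0],e[ok,1],1);print(name,round(m*1000,2),"n",ok.sum(),"ends",(np.polyval(f,[0,1])*1000).round(2),"g",round(np.median(e[:,2]),1))
def tobed(p): 
    d=np.array(p)-o;c,s=np.cos(yaw),np.sin(yaw);return np.array([c*d[0]+s*d[1],-s*d[0]+c*d[1]])*1000
for n,p,z in [("loose c TL",(288,266),.062),("TR",(360,268),.062),("BR",(353,329),.062),("BL",(284,320),.062),("handle tip",(407,371),.076),("handle top L",(397,336),.085),("handle top R",(419,336),.085)]:
    print(n,tobed(onz(w,(p[0]/1.5625,p[1]/1.5625),z)[:2]).round(1))
for n,p,z in [("bottle lid",(285,357),.059),("tube cap",(193,296),.109)]:
    print(n,onz(w,(p[0]/1.5625,p[1]/1.5625),z).round(3),tobed(onz(w,(p[0]/1.5625,p[1]/1.5625),z)[:2]).round(1))
for n,p in dict(grip=(-.05,-.035,.076),sp=(0,-.036,0),drop=(-.1,-.03,0)).items(): print(n,bed(o,yaw,p).round(4))
E
```

```text
[ 0.50821629 -0.32517608] -25.51766964978838 [[-0.0012, -0.0034], [-0.0004, 0.0027], [0.0025, -0.0002], [-0.0008, 0.0009]]
back1 -0.8 n 23 ends [-0.85 -0.79] g -3.2
back2 -2.0 n 22 ends [-1.48 -2.16] g -2.3
left -1.2 n 24 ends [-1.38 -0.93] g -1.8
right 2.8 n 22 ends [2.32 2.79] g 2.1
ledgeL -4.4 n 10 ends [-1.22 -9.95] g 8.6
front 2.8 n 11 ends [2.11 3.04] g -3.5
fixfront 6.0 n 19 ends [6.32 6.31] g -4.6
fixend 0.8 n 14 ends [0.8 0.8] g -4.5
fixright -2.8 n 12 ends [-7.75  1.31] g -6.1
spfrontL 1.2 n 25 ends [0.9  1.18] g -7.6
loose c TL [23.6 65.6]
TR [21.4  5.1]
BR [-33.   13.3]
BL [-24.2  73.1]
handle tip [-66.9 -33.8]
handle top L [-31.1 -25.9]
handle top R [-31.3 -44. ]
bottle lid [ 0.486 -0.231  0.059] [-60.4  76. ]
tube cap [ 0.572 -0.217  0.109] [ 10.9 125.3]
grip [ 0.448  -0.3352  0.076 ]
sp [ 0.4927 -0.3577  0.    ]
drop [ 0.405  -0.3092  0.    ]
```

Request:
send_rows([
  {"dx": -1.4, "dy": 0.7, "dz": -1, "roll": 0, "claw": 1},
  {"dx": -2.67, "dy": 1.39, "dz": -2.5, "roll": 0, "claw": 1},
  {"dx": -2.67, "dy": 1.39, "dz": -4.5, "roll": 0, "claw": 1},
  {"dx": -2.67, "dy": 1.39, "dz": -6, "roll": 0, "claw": 1},
  {"dx": -2.67, "dy": 1.39, "dz": -6, "roll": 0, "claw": 1},
])

```text
clock: 2.22
tcp_pos: [0.4466, -0.3326, 0.1289]
orientation: [-0.002, 0.974, -0.226, -0.003]
wrist_force: [-0.2, -0.8, 0.2]
finger_gap: 0.0855
grip_force: 0.0
```

Request:
send_rows([
  {"dx": 0, "dy": 0, "dz": -1.5, "roll": 0, "claw": 0.2},
  {"dx": 0, "dy": 0, "dz": -2.92, "roll": 0, "claw": 0},
  {"dx": 0, "dy": 0, "dz": -2.92, "roll": 0, "claw": 0},
  {"dx": 0, "dy": 0, "dz": -2.92, "roll": 0, "claw": 0},
  {"dx": 0, "dy": 0, "dz": -2.92, "roll": 0, "claw": -0.3},
])

```text
clock: 2.85
tcp_pos: [0.4509, -0.3354, 0.0607]
orientation: [0.001, 0.974, -0.226, 0.002]
wrist_force: [-0.4, 0.2, 0.3]
finger_gap: 0.0299
grip_force: 0.0
```

```bash
python3 - <<'E'
from h import *
a=read_camera("wrist")["image"];b=read_camera("scene")["image"]
b=cv2.resize(b[200:350,185:330],(288,298),interpolation=cv2.INTER_CUBIC)
m=np.zeros((384,800,3),'uint8');m[:,:512]=a;m[:298,512:]=b;cv2.imwrite("pics/g1.png",m)
s=get_state();print(s["tcp_pos"],s["finger_gap"],s["wrist_force"])
E
```

```text
[ 0.45051969 -0.33497114  0.05999513] 0.02985541819058474 [-0.57586757 -0.12984144 -0.05401156]
```

View pics/g1.png

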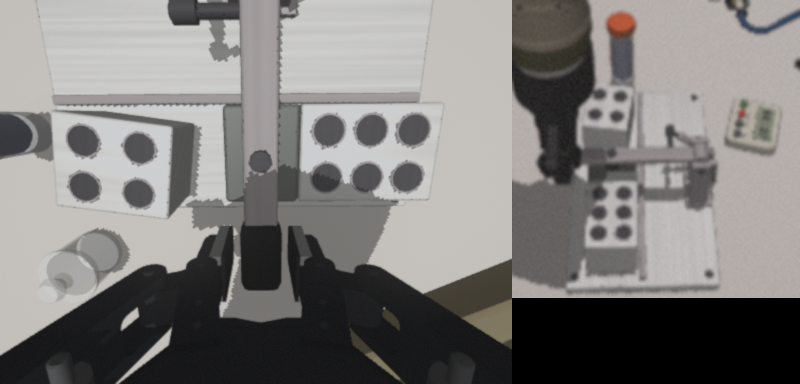

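Request:
send_rows([
  {"dx": 0, "dy": 0, "dz": 0, "roll": 0, "claw": -1},
  {"dx": 0, "dy": 0, "dz": 0, "roll": 0, "claw": -1},
  {"dx": 0, "dy": 0, "dz": 0, "roll": 0, "claw": -1},
  {"dx": 0, "dy": 0, "dz": 0, "roll": 0, "claw": -1},
  {"dx": 0, "dy": 0, "dz": 0, "roll": 0, "claw": -1},
], grip_force=40)

```text
clock: 3.58
tcp_pos: [0.45, -0.3352, 0.0596]
orientation: [0.001, 0.974, -0.226, 0.001]
wrist_force: [-3.1, -1.9, 7.1]
finger_gap: 0.0191
grip_force: 40.9
```

Request:
send_rows([
  {"dx": 0.06, "dy": -0.03, "dz": 0.84, "roll": 0, "claw": -1},
  {"dx": 0.22, "dy": -0.11, "dz": 1.66, "roll": 0, "claw": -1},
  {"dx": 0.5, "dy": -0.24, "dz": 2.44, "roll": 0, "claw": -1},
  {"dx": 0.88, "dy": -0.43, "dz": 3.16, "roll": 0, "claw": -1},
  {"dx": 0.88, "dy": -0.43, "dz": 3.16, "roll": 0, "claw": -1},
])

```text
clock: 4.2
tcp_pos: [0.4712, -0.3453, 0.1372]
orientation: [0.0, 0.974, -0.226, -0.001]
wrist_force: [-4.1, -2.0, -2.2]
finger_gap: 0.0192
grip_force: 40.5
```

Request:
send_rows([
  {"dx": 0.47, "dy": -0.23, "dz": 0.65, "roll": 0, "claw": -1},
  {"dx": 1.02, "dy": -0.5, "dz": 1.23, "roll": 0, "claw": -1},
  {"dx": 1.65, "dy": -0.8, "dz": 1.69, "roll": 0, "claw": -1},
  {"dx": 2.33, "dy": -1.14, "dz": 2.06, "roll": 0, "claw": -1},
  {"dx": 3.05, "dy": -1.49, "dz": 2.3, "roll": 0, "claw": -1},
])

```text
clock: 4.82
tcp_pos: [0.5461, -0.3815, 0.1938]
orientation: [-0.001, 0.974, -0.226, -0.002]
wrist_force: [-4.4, -1.3, -3.9]
finger_gap: 0.0191
grip_force: 40.5
```

Request:
send_rows([
  {"dx": 0.74, "dy": -0.36, "dz": 0.12, "roll": 0, "claw": -1},
  {"dx": 1.5, "dy": -0.73, "dz": 0.12, "roll": 0, "claw": -1},
  {"dx": 1.5, "dy": -0.73, "dz": 0.12, "roll": 0, "claw": -1},
  {"dx": 1.5, "dy": -0.73, "dz": 0.12, "roll": 0, "claw": -1},
  {"dx": 1.5, "dy": -0.73, "dz": 0.12, "roll": 0, "claw": -1},
])

```text
clock: 5.45
tcp_pos: [0.5854, -0.4004, 0.1972]
orientation: [0.0, 0.974, -0.226, 0.0]
wrist_force: [1.7, -3.5, -5.8]
finger_gap: 0.0191
grip_force: 41.8
```

Request:
send_rows([
  {"dx": 0, "dy": 0, "dz": 0, "roll": 0, "claw": 1},
  {"dx": 0, "dy": 0, "dz": 0, "roll": 0, "claw": 1},
  {"dx": 0, "dy": 0, "dz": 0, "roll": 0, "claw": 1},
  {"dx": 0, "dy": 0, "dz": 0, "roll": 0, "claw": 1},
  {"dx": 0, "dy": 0, "dz": 0, "roll": 0, "claw": 1},
])

```text
clock: 6.08
tcp_pos: [0.5855, -0.4003, 0.1979]
orientation: [0.0, 0.974, -0.226, 0.0]
wrist_force: [0.3, -0.6, 0.7]
finger_gap: 0.085
grip_force: 0.0
```

Request:
send_rows([
  {"dx": -0.5, "dy": 0.3, "dz": 0.8, "roll": 0, "claw": 1},
  {"dx": -2, "dy": 1.3, "dz": 0.8, "roll": 0, "claw": 1},
  {"dx": -3.37, "dy": 2.31, "dz": 0.5, "roll": 0, "claw": 1},
  {"dx": -3.37, "dy": 2.31, "dz": 0.5, "roll": 0, "claw": 1},
  {"dx": -3.37, "dy": 2.31, "dz": 0.5, "roll": 0, "claw": 1},
])

```text
clock: 6.7
tcp_pos: [0.5016, -0.3431, 0.2123]
orientation: [0.001, 0.974, -0.226, 0.001]
wrist_force: [-0.3, -0.0, -0.6]
finger_gap: 0.0855
grip_force: 0.0
```

```bash
python3 - <<'E'
from h import *
import pickle
w=read_camera("wrist");pickle.dump(w,open("w3.pkl","wb"))
b=read_camera("scene")["image"]
b=cv2.resize(b[200:350,185:330],(288,298),interpolation=cv2.INTER_CUBIC)
m=np.zeros((384,800,3),'uint8');m[:,:512]=w["image"];m[:298,512:]=b;cv2.imwrite("pics/g2.png",m)
s=get_state();print(s["tcp_pos"],s["joint_pos"])
E
```

```text
[ 0.50241013 -0.34377199  0.21179121] [-7.31817547e-01  3.82264261e-01  9.72389236e-02  1.28244451e+00
 -1.03355312e-04  2.86519022e+00]
```

View pics/g2.png

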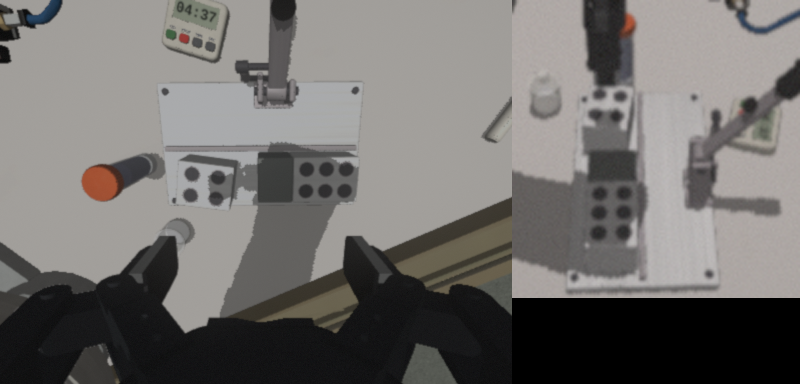

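```bash
cat >> h.py <<'E'
YAW=np.radians(-26.0);O=np.array([.5095,-.3247])
def tobed(p,o=O,yaw=YAW):
    d=np.asarray(p)[:2]-o;c,s=np.cos(yaw),np.sin(yaw);return np.array([c*d[0]+s*d[1],-s*d[0]+c*d[1]])*1000
def wells(c,box,lo=60,hi=320,up=4):
    x0,y0,x1,y1=box
    g=cv2.cvtColor(c["image"],cv2.COLOR_BGR2GRAY)[y0:y1,x0:x1];g=cv2.resize(g,None,fx=up,fy=up,interpolation=cv2.INTER_CUBIC)
    t=cv2.adaptiveThreshold(cv2.GaussianBlur(g,(0,0),2),255,cv2.ADAPTIVE_THRESH_MEAN_C,cv2.THRESH_BINARY_INV,30*up+1,12)
    out=[]
    for k in cv2.findContours(t,cv2.RETR_EXTERNAL,cv2.CHAIN_APPROX_NONE)[0]:
        a=cv2.contourArea(k)/up**2
        if len(k)<5 or not lo<a<hi: continue
        (u,v),(p,q),_=cv2.fitEllipse(k)
        if min(p,q)/max(p,q)>.7: out.append(((u+.5)/up-.5+x0,(v+.5)/up-.5+y0,a))
    return np.array(sorted(out)).reshape(-1,3)
E
python3 - <<'E'
from h import *
import pickle
w=pickle.load(open("w3.pkl","rb"))
for nm,bx in(("loose",(165,145,250,215)),("fixed",(290,145,365,210))):
    q=wells(w,bx)
    for u,v,a in q: print(nm,round(u,1),round(v,1),round(a),tobed(onz(w,(u,v),.062)).round(1))
for nm,uv in dict(spTL=(258,152),spTR=(295,152),spBL=(258,202),spBR=(294,202)).items(): print(nm,tobed(onz(w,uv,.062)).round(1))
E
```

```text
loose 190.0 195.0 168 [-16.7  57.1]
loose 191.4 173.8 168 [ 6.9 53.8]
loose 216.8 178.1 184 [ 2.2 26.9]
fixed 305.5 190.8 143 [-12.3 -69.2]
fixed 306.4 169.0 146 [ 11.9 -69.1]
fixed 324.8 190.7 148 [-12.2 -90.3]
fixed 326.1 168.7 156 [ 12.1 -90.2]
fixed 346.6 192.1 252 [ -13.9 -114.2]
spTL [ 30.1 -17.6]
spTR [ 30.  -56.5]
spBL [-24.9 -17.4]
spBR [-25. -57.]
```

Request:
send_rows([
  {"dx": -0.1, "dy": -0.3, "dz": 0, "roll": 1.3, "claw": 1},
  {"dx": -0.28, "dy": -0.57, "dz": 0, "roll": 2.6, "claw": 1},
  {"dx": -0.28, "dy": -0.57, "dz": 0, "roll": 3.9, "claw": 1},
  {"dx": -0.28, "dy": -0.57, "dz": 0, "roll": 5.2, "claw": 1},
  {"dx": -0.28, "dy": -0.57, "dz": 0, "roll": 6.5, "claw": 1},
])

```text
clock: 7.42
tcp_pos: [0.4953, -0.358, 0.2106]
orientation: [0.001, 0.974, 0.227, 0.0]
wrist_force: [-0.7, 0.2, 0.2]
finger_gap: 0.0857
grip_force: 0.0
```

Request:
send_rows([
  {"dx": 0, "dy": 0, "dz": 0, "roll": 1.3, "claw": 1},
  {"dx": 0, "dy": 0, "dz": 0, "roll": 2.6, "claw": 1},
  {"dx": 0, "dy": 0, "dz": -1, "roll": 3.9, "claw": 1},
  {"dx": 0, "dy": 0, "dz": -2.5, "roll": 4.76, "claw": 1},
  {"dx": 0, "dy": 0, "dz": -4, "roll": 4.76, "claw": 1},
])

```text
clock: 8.05
tcp_pos: [0.4957, -0.3583, 0.1099]
orientation: [0.001, 0.848, 0.53, 0.0]
wrist_force: [0.3, -0.1, -0.4]
finger_gap: 0.0853
grip_force: 0.0
```

```bash
python3 - <<'E'
from h import *
import pickle
w=read_camera("wrist");pickle.dump(w,open("w4.pkl","wb"));cv2.imwrite("pics/g3.png",w["image"])
s=get_state();q=s["orientation"];print(s["tcp_pos"],tobed(s["tcp_pos"]),np.degrees(2*np.arctan2(q[2],q[1])),s["joint_pos"])
q=wells(w,(0,0,511,383),150,900)
for u,v,a in q: print(round(u,1),round(v,1),round(a),tobed(onz(w,(u,v),.062)).round(1))
E
```

```text
[ 0.49312678 -0.35593825  0.10418206] [ -1.02220086 -35.25430017] 63.99325385534657 [-7.57143660e-01  4.44672591e-01 -7.84131170e-02  1.05378496e+00
  2.34874677e-05  1.26755594e+00]
90.5 381.3 731 [-146.5 -194. ]
124.1 17.1 234 [-79.8  88. ]
226.0 118.1 446 [-20.4  29.1]
230.5 72.8 499 [-16.6  56.8]
241.3 252.6 282 [-12.1 -69.3]
242.0 277.2 263 [-12.  -90.4]
262.1 123.2 442 [ 3.5 25.8]
268.0 78.3 481 [ 7.2 53.6]
273.3 300.4 274 [  12.6 -111.5]
273.5 277.0 276 [ 12.5 -90.2]
273.6 252.5 291 [ 12.3 -69.2]
319.2 206.9 657 [ 44.7 -32.8]
430.1 109.2 156 [113.6  34.7]
438.5 90.9 176 [117.1  46. ]
446.1 71.9 172 [120.   57.4]
454.6 52.1 195 [123.2  68.8]
482.5 71.0 320 [142.9  57.9]
```

Request:
send_rows([
  {"dx": 0, "dy": 0, "dz": -1, "roll": 0, "claw": 1},
  {"dx": 0, "dy": 0, "dz": -2.2, "roll": 0, "claw": 1},
  {"dx": 0, "dy": 0, "dz": -3.24, "roll": 0, "claw": 1},
  {"dx": 0, "dy": 0, "dz": -3.24, "roll": 0, "claw": 1},
  {"dx": 0, "dy": 0, "dz": -3.24, "roll": 0, "claw": 0.5},
], grip_force=30)

```text
clock: 8.72
tcp_pos: [0.4953, -0.3579, 0.0306]
orientation: [0.001, 0.848, 0.53, 0.0]
wrist_force: [-0.4, -1.0, 0.1]
finger_gap: 0.0699
grip_force: 0.0
```

Request:
send_rows([
  {"dx": 0, "dy": 0, "dz": 0, "roll": 0, "claw": 0.3},
  {"dx": 0, "dy": 0, "dz": 0, "roll": 0, "claw": 0},
  {"dx": 0, "dy": 0, "dz": 0, "roll": 0, "claw": -0.5},
  {"dx": 0, "dy": 0, "dz": 0, "roll": 0, "claw": -0.5},
  {"dx": 0, "dy": 0, "dz": 0, "roll": 0, "claw": -0.5},
])

```text
clock: 9.35
tcp_pos: [0.495, -0.3577, 0.031]
orientation: [0.001, 0.848, 0.53, 0.0]
wrist_force: [-1.0, -0.6, 5.8]
finger_gap: 0.0497
grip_force: 32.6
```

Request:
send_rows([
  {"dx": 0, "dy": 0, "dz": 0.4, "roll": 0, "claw": -0.5},
  {"dx": 0, "dy": 0, "dz": 1.2, "roll": 0, "claw": -0.5},
  {"dx": 0, "dy": 0, "dz": 2.1, "roll": 0, "claw": -0.5},
  {"dx": 0, "dy": 0, "dz": 2.8, "roll": 0, "claw": -0.5},
  {"dx": 0, "dy": 0, "dz": 2.8, "roll": 0, "claw": -0.5},
])

```text
clock: 9.98
tcp_pos: [0.495, -0.3576, 0.1011]
orientation: [0.002, 0.848, 0.53, 0.0]
wrist_force: [-0.3, 0.1, -1.2]
finger_gap: 0.0493
grip_force: 31.8
```

Request:
send_rows([
  {"dx": -0.6, "dy": 0.4, "dz": 0, "roll": 0, "claw": -0.5},
  {"dx": -1.6, "dy": 1, "dz": 0, "roll": 0, "claw": -0.5},
  {"dx": -2.6, "dy": 1.65, "dz": 0, "roll": 0, "claw": -0.5},
  {"dx": -3.4, "dy": 2.15, "dz": 0, "roll": 0, "claw": -0.5},
  {"dx": -3.4, "dy": 2.15, "dz": 0, "roll": 0, "claw": -0.5},
])

```text
clock: 10.6
tcp_pos: [0.4074, -0.3015, 0.0984]
orientation: [-0.001, 0.848, 0.53, -0.0]
wrist_force: [-0.4, -0.6, -0.6]
finger_gap: 0.0496
grip_force: 31.9
```

Request:
send_rows([
  {"dx": 0, "dy": 0, "dz": -1.2, "roll": 0, "claw": -0.5},
  {"dx": 0, "dy": 0, "dz": -2.3, "roll": 0, "claw": -0.5},
  {"dx": 0, "dy": 0, "dz": -2.9, "roll": 0, "claw": -0.5},
  {"dx": 0, "dy": 0, "dz": -3.15, "roll": 0, "claw": -0.5},
  {"dx": 0, "dy": 0, "dz": -3.22, "roll": 0, "claw": -0.5},
])

```text
clock: 11.22
tcp_pos: [0.4094, -0.3032, 0.019]
orientation: [-0.0, 0.848, 0.53, 0.0]
wrist_force: [-3.5, 3.1, 7.0]
finger_gap: 0.0497
grip_force: 33.1
```

Request:
send_rows([
  {"dx": 0, "dy": 0, "dz": 0, "roll": 0, "claw": -0.5},
  {"dx": 0, "dy": 0, "dz": 0, "roll": 0, "claw": 0.4},
  {"dx": 0, "dy": 0, "dz": 0, "roll": 0, "claw": 0.8},
  {"dx": 0, "dy": 0, "dz": 0, "roll": 0, "claw": 0.8},
  {"dx": 0, "dy": 0, "dz": 0, "roll": 0, "claw": 0.8},
])

```text
clock: 11.85
tcp_pos: [0.4093, -0.3032, 0.0189]
orientation: [0.0, 0.848, 0.53, 0.0]
wrist_force: [1.2, -0.6, -0.5]
finger_gap: 0.0769
grip_force: 0.0
```

Request:
send_rows([
  {"dx": 0, "dy": 0, "dz": 0.5, "roll": 0, "claw": 0.8},
  {"dx": 0, "dy": 0, "dz": 1.5, "roll": 0, "claw": 0.8},
  {"dx": 0, "dy": 0, "dz": 3, "roll": 0, "claw": 0.8},
  {"dx": 0, "dy": 0, "dz": 4, "roll": 0, "claw": 1},
  {"dx": 0, "dy": 0, "dz": 4, "roll": 0, "claw": 1},
])

```text
clock: 12.48
tcp_pos: [0.4106, -0.3045, 0.1217]
orientation: [0.003, 0.848, 0.53, 0.001]
wrist_force: [0.2, -0.1, -0.2]
finger_gap: 0.0851
grip_force: 0.0
```

Request:
send_rows([
  {"dx": 0.6, "dy": 0.05, "dz": 0.2, "roll": -0.3, "claw": 1},
  {"dx": 1.8, "dy": 0.2, "dz": 0.2, "roll": -0.6, "claw": 1},
  {"dx": 3.2, "dy": 0.35, "dz": 0.2, "roll": -0.98, "claw": 1},
  {"dx": 4.34, "dy": 0.48, "dz": 0.2, "roll": -0.98, "claw": 1},
  {"dx": 4.34, "dy": 0.48, "dz": 0, "roll": -0.98, "claw": 1},
])

```text
clock: 13.1
tcp_pos: [0.5191, -0.2907, 0.1178]
orientation: [-0.0, 0.882, 0.472, 0.0]
wrist_force: [-0.5, -0.6, 0.2]
finger_gap: 0.0855
grip_force: 0.0
```

```bash
python3 - <<'E'
from h import *
w=read_camera("wrist");t=read_camera("scene")
b=cv2.resize(t["image"][190:350,180:330],(288,307),interpolation=cv2.INTER_CUBIC)
m=np.zeros((384,800,3),'uint8');m[:,:512]=w["image"];m[:307,512:]=b;cv2.imwrite("pics/g4.png",m)
s=get_state();print(s["tcp_pos"],tobed(s["tcp_pos"]))
for u,v,a in wells(w,(0,0,511,383),150,900): print(round(u,1),round(v,1),round(a),tobed(onz(w,(u,v),.062)).round(1))
E
```

```text
[ 0.51650355 -0.29026219  0.11707043] [-8.80179272 34.02265604]
151.9 139.8 332 [-75.   95.1]
167.1 139.0 496 [-64.3  94.2]
242.7 181.7 345 [-16.5  56.4]
243.1 217.4 303 [-20.4  28.9]
274.8 217.3 306 [ 3.5 25.7]
275.1 181.8 343 [ 7.  53.2]
439.7 118.2 156 [124.6  82.6]
455.8 165.7 244 [137.3  47.4]
467.6 130.1 275 [144.1  71.8]
```

View pics/g4.png

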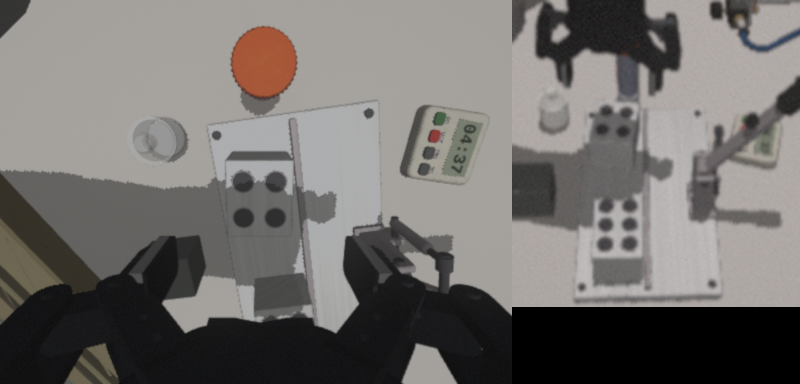

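Request:
send_rows([
  {"dx": 0, "dy": 0, "dz": -1.2, "roll": 0, "claw": 1},
  {"dx": 0, "dy": 0, "dz": -2.4, "roll": 0, "claw": 1},
  {"dx": 0, "dy": 0, "dz": -3.42, "roll": 0, "claw": 1},
  {"dx": 0, "dy": 0, "dz": -3.42, "roll": 0, "claw": 1},
  {"dx": 0, "dy": 0, "dz": -3.42, "roll": 0, "claw": 0.5},
])

```text
clock: 13.82
tcp_pos: [0.5175, -0.2915, 0.0342]
orientation: [0.0, 0.882, 0.47, 0.0]
wrist_force: [1.0, 0.6, -0.4]
finger_gap: 0.0701
grip_force: 0.0
```

Request:
send_rows([
  {"dx": 0, "dy": 0, "dz": 0, "roll": 0, "claw": 0.3},
  {"dx": 0, "dy": 0, "dz": 0, "roll": 0, "claw": 0.1},
  {"dx": 0, "dy": 0, "dz": 0, "roll": 0, "claw": -0.5},
  {"dx": 0, "dy": 0, "dz": 0, "roll": 0, "claw": -0.5},
  {"dx": 0, "dy": 0, "dz": 0, "roll": 0, "claw": -0.5},
], grip_force=25)

```text
clock: 14.45
tcp_pos: [0.5183, -0.2918, 0.0348]
orientation: [0.001, 0.882, 0.471, 0.0]
wrist_force: [-1.1, -0.2, 6.5]
finger_gap: 0.0494
grip_force: 27.6
```

```bash
python3 - <<'E'
from h import *
w=read_camera("wrist")
s=get_state();q=s["orientation"];print(s["tcp_pos"],tobed(s["tcp_pos"]),np.degrees(2*np.arctan2(q[2],q[1])))
for u,v,a in wells(w,(180,120,340,320),150,1500): print(round(u,1),round(v,1),round(a),tobed(onz(w,(u,v),.062)).round(1))
E
```

```text
[ 0.51833682 -0.29176782  0.03480706] [-6.4940355  33.47305545] 56.14903846579444
193.3 208.5 342 [-31.7  65.6]
194.3 143.6 164 [-25.7  93.2]
234.8 278.6 715 [-19.4  28.6]
285.6 278.4 718 [ 4.3 25.4]
```

Request:
send_rows([
  {"dx": 0, "dy": -0.1, "dz": 0.02, "roll": 0.3, "claw": -0.5},
  {"dx": 0.1, "dy": -0.2, "dz": 0.02, "roll": 0.7, "claw": -0.5},
  {"dx": 0.1, "dy": -0.4, "dz": 0.02, "roll": 0.98, "claw": -0.5},
  {"dx": -0.05, "dy": -0.7, "dz": 0.02, "roll": 0.98, "claw": -0.5},
  {"dx": -0.2, "dy": -1.0, "dz": 0.02, "roll": 0.98, "claw": -0.5},
])

```text
clock: 15.12
tcp_pos: [0.5138, -0.3158, 0.0348]
orientation: [0.0, 0.848, 0.53, 0.001]
wrist_force: [2.2, 4.2, 9.9]
finger_gap: 0.0497
grip_force: 28.3
```

Request:
send_rows([
  {"dx": -0.15, "dy": -0.31, "dz": 0, "roll": 0, "claw": -0.5},
  {"dx": -0.31, "dy": -0.64, "dz": 0, "roll": 0, "claw": -0.5},
  {"dx": -0.47, "dy": -0.97, "dz": 0, "roll": 0, "claw": -0.5},
  {"dx": -0.63, "dy": -1.3, "dz": 0, "roll": 0, "claw": -0.5},
  {"dx": -0.66, "dy": -1.36, "dz": 0, "roll": 0, "claw": -0.5},
])

```text
clock: 15.75
tcp_pos: [0.497, -0.3507, 0.0349]
orientation: [0.001, 0.848, 0.53, 0.001]
wrist_force: [3.4, 7.0, 7.1]
finger_gap: 0.0495
grip_force: 28.0
```

```bash
python3 - <<'E'
from h import *
w=read_camera("wrist");cv2.imwrite("pics/g5.png",w["image"])
s=get_state();q=s["orientation"];print(s["tcp_pos"],tobed(s["tcp_pos"]),np.degrees(2*np.arctan2(q[2],q[1])),s["wrist_force"],s["finger_gap"])
for u,v,a in wells(w,(180,120,340,383),150,1500): print(round(u,1),round(v,1),round(a),tobed(onz(w,(u,v),.062)).round(1))
E
```

```text
[ 0.49698618 -0.35083723  0.03484329] [  0.21046066 -28.97768629] 63.96467028257627 [1.46234666 3.4459578  7.09308635] 0.04963669725595364
234.9 278.4 718 [-11.9 -35.3]
285.6 278.3 722 [ 12.  -35.3]
286.9 222.7 895 [11.9 -7.2]
```

Request:
send_rows([
  {"dx": -0.02, "dy": -0.05, "dz": 0, "roll": 0, "claw": -0.5},
  {"dx": -0.05, "dy": -0.1, "dz": 0, "roll": 0, "claw": -0.5},
  {"dx": -0.07, "dy": -0.14, "dz": 0, "roll": 0, "claw": -0.5},
  {"dx": -0.09, "dy": -0.18, "dz": 0, "roll": 0, "claw": -0.5},
  {"dx": -0.1, "dy": -0.2, "dz": 0, "roll": 0, "claw": -0.5},
])

```text
clock: 16.42
tcp_pos: [0.4952, -0.3544, 0.0349]
orientation: [0.0, 0.848, 0.53, 0.002]
wrist_force: [4.5, 9.3, 7.4]
finger_gap: 0.0499
grip_force: 27.9
```

```bash
python3 - <<'E'
from h import *
w=read_camera("wrist")
s=get_state();q=s["orientation"];print(s["tcp_pos"],tobed(s["tcp_pos"]),np.degrees(2*np.arctan2(q[2],q[1])),s["wrist_force"],s["finger_gap"])
for u,v,a in wells(w,(180,120,340,383),150,1500): print(round(u,1),round(v,1),round(a),tobed(onz(w,(u,v),.062)).round(1))
E
```

```text
[ 0.49522306 -0.35432247  0.03483063] [  0.15360651 -32.88310421] 64.05446459940175 [5.08538329 7.10160699 6.02523607] 0.04981884346833547
234.9 278.4 719 [-12.  -39.4]
285.6 278.2 723 [ 11.9 -39.4]
287.0 222.5 894 [ 11.9 -11.3]
```

Request:
send_rows([
  {"dx": -0.02, "dy": -0.03, "dz": 0, "roll": 0, "claw": -0.5},
  {"dx": -0.03, "dy": -0.06, "dz": 0, "roll": 0, "claw": -0.5},
  {"dx": -0.04, "dy": -0.08, "dz": 0, "roll": 0, "claw": -0.5},
  {"dx": -0.04, "dy": -0.08, "dz": 0, "roll": 0, "claw": -0.5},
  {"dx": -0.04, "dy": -0.08, "dz": 0, "roll": 0, "claw": -0.5},
])

```text
clock: 17.1
tcp_pos: [0.4952, -0.3543, 0.0349]
orientation: [-0.001, 0.847, 0.531, 0.003]
wrist_force: [7.7, 13.5, 7.1]
finger_gap: 0.0496
grip_force: 28.1
```

```bash
python3 - <<'E'
from h import *
w=read_camera("wrist")
s=get_state();q=s["orientation"];print(s["tcp_pos"],tobed(s["tcp_pos"]),np.degrees(2*np.arctan2(q[2],q[1])),s["wrist_force"],s["finger_gap"])
for u,v,a in wells(w,(180,120,340,383),150,1500): print(round(u,1),round(v,1),round(a),tobed(onz(w,(u,v),.062)).round(1))
E
```

```text
[ 0.49518324 -0.35432793  0.03485094] [  0.12020922 -32.90545962] 64.14833005562818 [ 7.81527496 13.1448876   7.8576306 ] 0.04978543350892476
234.8 278.3 719 [-12.  -39.5]
285.6 278.2 722 [ 11.9 -39.4]
287.0 222.3 899 [ 11.8 -11.3]
```

Request:
send_rows([
  {"dx": 0.02, "dy": 0.05, "dz": 0, "roll": 0, "claw": -0.5},
  {"dx": 0.02, "dy": 0.05, "dz": 0, "roll": 0, "claw": 0.3},
  {"dx": 0.02, "dy": 0.05, "dz": 0, "roll": 0, "claw": 0.8},
  {"dx": 0.02, "dy": 0.05, "dz": 0, "roll": 0, "claw": 0.8},
  {"dx": 0.02, "dy": 0.05, "dz": 0, "roll": 0, "claw": 0.8},
])

```text
clock: 17.77
tcp_pos: [0.4929, -0.3562, 0.0336]
orientation: [-0.0, 0.848, 0.53, -0.0]
wrist_force: [-0.4, -0.7, 0.4]
finger_gap: 0.0765
grip_force: 0.0
```

Request:
send_rows([
  {"dx": 0, "dy": 0, "dz": 0.6, "roll": 0, "claw": 0.8},
  {"dx": 0, "dy": 0, "dz": 1.6, "roll": 0, "claw": 0.8},
  {"dx": 0, "dy": 0, "dz": 3, "roll": 0, "claw": 0.8},
  {"dx": 0, "dy": 0, "dz": 4, "roll": 0, "claw": 0.8},
  {"dx": 0, "dy": 0, "dz": 4, "roll": 0, "claw": 0.8},
])

```text
clock: 18.4
tcp_pos: [0.4947, -0.3573, 0.1374]
orientation: [0.003, 0.848, 0.53, 0.001]
wrist_force: [-0.1, -0.2, 0.6]
finger_gap: 0.0769
grip_force: 0.0
```

```bash
python3 - <<'E'
from h import *
w=read_camera("wrist");t=read_camera("scene")
b=cv2.resize(t["image"][190:350,180:330],(288,307),interpolation=cv2.INTER_CUBIC)
m=np.zeros((384,800,3),'uint8');m[:,:512]=w["image"];m[:307,512:]=b;cv2.imwrite("pics/g6.png",m)
s=get_state();print(s["tcp_pos"],s["wrist_force"])
for u,v,a in wells(w,(200,60,340,383),150,900): print(round(u,1),round(v,1),round(a),tobed(onz(w,(u,v),.062)).round(1))
E
```

```text
[ 0.49327322 -0.35596348  0.13416741] [-0.81739595 -1.16913197  0.02686985]
243.3 170.4 299 [-12.2 -11.3]
243.9 203.6 266 [-12.2 -39. ]
244.6 237.2 233 [-12.1 -69.1]
245.1 259.5 212 [-12.  -90.3]
273.3 203.1 272 [ 12.  -38.7]
273.4 259.3 228 [ 12.6 -90.2]
273.4 237.0 246 [ 12.4 -69. ]
273.5 169.6 287 [ 11.8 -10.7]
```

View pics/g6.png

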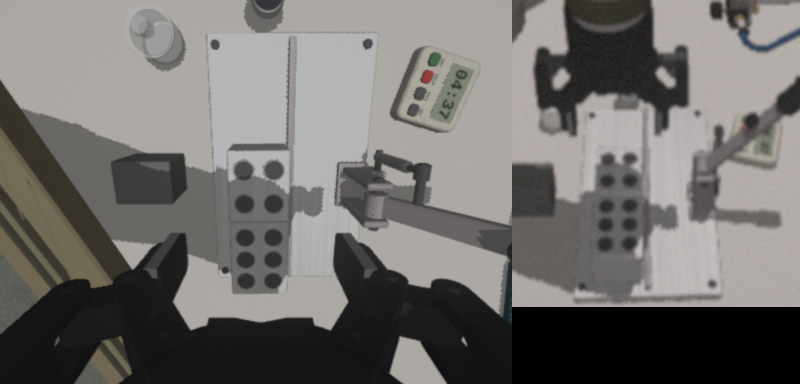

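```bash
python3 -c "
from workcell import *
print(hand_in())"
```

```text
the job is handed in; nothing more can be done
None
```

I handed the job in at about 18 s of the 72 s allowed: the clamp arm stays open by itself, and the spacer stands upright on the bare worktop in front of the bed. The loose block is butted flush against the screwed-down block; by camera their front faces line up to about 0.4 mm and the block is under 1° off square. The weighing bottle, timer and tube were not touched.

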